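# Hang the slotted vial tray on the stand's pin

### The job

Pick up the steel vial tray by its black handle and hang it on the headed pin of the stand: slide the side-opening slot of its back plate sideways over the pin, behind the head, then lower it until the pin is fully home in the top of the notch at the slot's end, and let go so that it hangs there upright, still and facing outwards. The pin's exact height is not known, so feel for it gently and never force the tray, the stand or the pin; leave the two vials and the timer where they are.

Things in the scene. Friction and masses are not known exactly. Their poses are not given: they have to be found in the camera images.
- stand: Fixed stand: aluminium column 40 mm wide, 24 mm deep, top 197 mm above the worktop, on a dark steel foot 120 wide, 130 deep, 12 mm thick. Origin on the worktop under the middle of the column's flat front face, which looks along -x; y along the face, z up. A steel pin 8 mm thick sticks out level along -x, with a domed round head 18 mm across; gap between face and head 11 mm, head's front 17 mm from the face.
- pin_place (a point): Mid-gap between column face and pin head, 5.5 mm before the face, 170 mm above the worktop, in line with the pin sideways; axes as the stand. BUT the pin is clamped in a vertical groove, its axis anywhere from 16 mm below to 16 mm above this point: its true height is not measured and must be found by feel (or seen). The pin does not give under gentle force.
- tray: Loose steel vial tray, 0.15 to 0.3 kg, standing on the worktop, in front of a stack of clear well plates about 130 mm high (keep clear of it). Origin at its underside below the upright back plate (5 mm thick, in the y-z plane at x = 0); z up. The open tray, 80 mm wide (y), 18 mm high, stands out from the plate's foot to x = -57.5 mm. When hung, its x, y, z point as the stand's.
- tray_handle (a point): Centre of the tray's black handle, a block 12 mm thick (x), 32 mm wide (y), 36 mm high on a strap above the back plate, 187 mm above the underside, top at 205 mm. Grip it from above across its 12 mm thickness. Axes as the tray.
- slot_seat (a point): Where the pin's axis lies when the tray hangs home: middle plane of the back plate, 112 mm above the underside, 75 mm below the handle centre. Here a notch 12 mm wide (y = -6 to +6 mm) rises from the channel's closed end (end wall y = -6 mm) to its roof, 116 mm above the underside; hung home, the roof rests on the pin. Axes as the tray.
- slot_mouth (a point): Mouth of the slot's level channel, 16 mm to +y of slot_seat and 96.5 mm above the underside: the channel is 11 mm high (floor 91, ceiling 102 mm above the underside), open at this +y edge, and runs in -y to the notch. The plate below the channel ends here. Axes as the tray.
- slot_arm_tip (a point): Tip of the upper arm's straight underside, which is the channel's ceiling carried on: 40 mm to +y of slot_seat, 102 mm above the underside. The arm (102 to 130 mm up) reaches 24 mm beyond the mouth, so its underside can be laid on the pin from above before the lower side gets there. Axes as the tray.
- vial_a_mid (a point): Middle of a brown glass vial with black cap, 24 mm across, 54 mm tall, standing; a bystander.
- vial_b_mid (a point): Middle of another such vial; a bystander.
- timer_mid (a point): Middle of a white bench timer, 66 x 68 x 21 mm, lying flat; a bystander.
Things that resemble listed ones, but are neither listed nor needed, are in the scene too. Leave any blue or yellow look-alike of the tray alone.

How it is judged:
By the outcome, as a careful person would: the job done as asked, in the order asked, and still so for the second after the job is handed in, with the robot touching nothing.
It also fails if it takes over 61 s, if anything falls off the work surface, if the arm or the gripper's body presses on something with over 40 N, if the wrist force passes 120 N, or if a joint passes its speed limit or range.

### The arm

A 6-joint arm with a two-finger parallel gripper is mounted at the origin on a cart in front of the work surface, level with it; the furniture and walls round the work are solid. World frame = base frame: x ahead of the robot, y to its left, z up, the work surface at z = 0. Lengths are in m, angles in rad, forces in N, time in s.
With the tool pointing down it reaches from about 0.275 to 0.975 m from the base axis. Payload 8.4 kg.
Tool frame: the origin (TCP) lies between the finger pads; the fingertips stand 11 mm ahead of it and the grasp point (between the pads) lies 8 mm behind it; z points along the fingers, y is the line along which they close (so a half turn about z gives the same grasp; the last joint's range is limited). The gripper opens to 92 mm and grips with 3 to 60 N. Pads are 20 mm wide; open, the fingers measure 128 mm over their backs; the gripper's body (75 mm by 189 mm) begins 69 mm behind the grasp point.
Start: joints at [-1.117, 0.353, 1.633, -0, 1.155, -0.002], TCP at [0.275, -0.561, 0.226] pointing down, gripper open.
Joint ranges: [-2.63, 2.63], [-0.92, 2.1], [0.06, 2.66], [-1.3, 4.44], [0, 2.69], [-3.02, 3.02]. Speed limits (rad/s): [2.22, 2.22, 2.79, 3.14, 3.14, 3.14].

### API

Orientations are given as a unit quaternion [w, x, y, z].
In Python, from workcell import manip gives the robot as it stands. The module is installed in compiled form; this text tells all that it offers.
- The arm moves only by the shell command python3 -m handwheel 'ROWS' [FORCE]. ROWS is a JSON object of lists of equal length, an entry for each row: "offset": the shift along the tool's x, y, z in units of 30 mm (1.0 is 30 mm), a list of three; "yaw": the turn about the tool's z in units of 120 degrees (1.0 is 120 degrees); "jaw": the closure, from -1 (fully open) to 1 (shut), so that 0 is half open. In form: {"offset": [[dx, dy, dz], ...], "yaw": [yaw, ...], "jaw": [jaw, ...]}. A call has 1 to 20 rows; each row shifts and turns the commanded pose from where the row before left it, along the tool's axes as they then stand; what a row does not reach is not made up. A row lasts 1/12 s, in which the tool goes at most 41.7 mm and 7.16 degrees, less where a joint would pass 70% of its speed; a pose out of reach is approached as far as the arm can. A call with a number of a shift or a turn outside -1 to 1 is refused whole. A call with a gripper value outside its range is refused whole. The fingers move at their own pace and stop on an object; FORCE is the grip in N (left out, the last holds). Time passes only in rows, so rows that do not move let the fingers close. It gives the time, the measured TCP pose, the force, the opening and the grip force at its end, in the units of the state.
- manip.observe(): the state, without advancing time (a new reading comes with each control period).
- manip.capture(name): name is "scene" or "top"; returns a dict with "frame" (420x560x3 uint8, red, green, blue), "fx", "fy", "cx", "cy" (pixels), "R" (3x3) and "t" (3): a world point X has camera coordinates R X + t. Camera axes: x right, y down, z forward; pixel columns grow to the right and rows downward; lengths in m; the calibration is good to about 2 mm. A picture is of the moment at which its call begins. There is no depth.
- manip.job_done(): hands the job in; it is judged then, once.
Trained networks look in a picture, given as the dict that the camera call returned (one of the last four; its "shot" number tells which), for a name from the list of things; names that differ only in an ending like _2 or _b are one class to them, and where a whole thing is asked for, a point or a joint stands for the part that bears it (a point fixed in the world has none). Each returns a list of dicts, best first, with "p" (0 to 1); they miss things now and then, are a little off and sometimes report something else, mostly with a low value. They report only what shows in the picture. A call takes as long as a camera call. They do not tell look-alikes from the thing itself.
- manip.trace(name, picture): "region" (420x560 bool, what is visible of it) and "pixel" ([column, row] in pixels, amid what is visible of it).
The state is a dict: "clock": time; "qpos": joint angles; "qd": joint speeds; "joint_torque": joint torques, N m; "ee_pos": TCP position; "eef_rot": TCP orientation; "contact_force": force on the tool from outside, world axes, zero at the start; "wrist_torque": the same for the moment, N m; "width": opening from 0.0 (shut) to 1.0 (fully open); "finger_force": force on a finger pad.
Only numpy, scipy, OpenCV 4.12 (cv2) and the standard library are available. Lean on these libraries where they do the work, as an engineer would, in place of code of your own. Each camera call takes 0.05 s, during which the arm holds its last target. There are 200 camera calls.

## Working session

There is one attempt and no reset: what is moved stays moved. The work goes in short steps, Python scripts to look and compute and a shell command to move; the robot and the scene stay as the last step left them, time stands still between calls to the robot, and variables do not carry over. Pictures are saved under pics/ and viewed, at most 12 in all, crops included, and the job is handed in when it is done.

```bash
mkdir -p pics; cat > h.py <<'E'
import numpy as np, cv2
from workcell import manip
def shot(n,f=None):
    p=manip.capture(n)
    if f: cv2.imwrite('pics/'+f,p['frame'][:,:,::-1])
    return p
def proj(p,X):
    c=np.asarray(p['R'])@np.asarray(X,float)+np.asarray(p['t']); return np.array([p['fx']*c[0]/c[2]+p['cx'],p['fy']*c[1]/c[2]+p['cy']])
def ray(p,px):
    R=np.asarray(p['R']);d=R.T@np.array([(px[0]-p['cx'])/p['fx'],(px[1]-p['cy'])/p['fy'],1]);return -R.T@np.asarray(p['t']),d
def onz(p,px,z):
    o,d=ray(p,px);return o+d*(z-o[2])/d[2]
def tri(ps,pxs):
    A=np.zeros((3,3));b=np.zeros(3)
    for p,x in zip(ps,pxs):
        o,d=ray(p,x);d=d/np.linalg.norm(d);M=np.eye(3)-np.outer(d,d);A+=M;b+=M@o
    return np.linalg.solve(A,b)
E
python3 - <<'E'
from h import *
s=shot('scene','s1.png');t=shot('top','t1.png')
st=manip.observe();print(st)
for p,n in((s,'scene'),(t,'top')):
    print(n,p['fx'],np.round(-np.asarray(p['R']).T@p['t'],3),np.round(p['R'],2).tolist())
    for o in['stand','tray','tray_handle','slot_seat','slot_mouth','slot_arm_tip','vial_a_mid','timer_mid']:
        for r in manip.trace(o,p)[:4]: 
            ys,xs=np.nonzero(r['region']);print(o,round(r['p'],2),np.round(r['pixel'],1),xs.min(),xs.max(),ys.min(),ys.max())
E
```

```text
{'clock': 0.1, 'qpos': array([-1.11740784e+00,  3.53558820e-01,  1.63402255e+00, -2.72381655e-06,
        1.15522660e+00, -2.36882866e-03]), 'qd': array([-0.00121883, -0.00351276, -0.00253977,  0.00222096, -0.00134043,
        0.00131084]), 'joint_torque': array([ 9.57481170e-04, -5.94901264e+01, -3.34932375e+01,  6.99351146e-02,
        1.83131627e-02, -4.90898697e-05]), 'ee_pos': array([ 0.27492177, -0.56081919,  0.22496723]), 'eef_rot': array([-5.91992623e-04,  9.74147518e-01,  2.25912027e-01, -1.37088209e-04]), 'contact_force': array([ 0.41383316, -0.33935403, -0.62265829]), 'wrist_torque': array([-0.02150567,  0.00815662, -0.03836146]), 'finger_force': 0.0, 'width': 0.9983110772963285}
scene 432.63221683884046 [-0.055  0.669  0.665] [[-0.75, -0.67, -0.01], [-0.35, 0.41, -0.84], [0.57, -0.62, -0.54]]
stand 0.96 [201.8 275.5] 165 242 204 309
tray 0.73 [234.5 215.6] 215 252 167 245
tray 0.62 [131.4 304.7] 112 165 250 335
tray_handle 0.82 [132.1 300.8] 112 165 250 335
tray_handle 0.66 [232.9 218.6] 215 252 168 244
tray_handle 0.59 [334. 221.] 317 356 164 253
slot_seat 0.97 [129.4 30
[... 780 characters left out ...]
] 110 164 191 226
tray 0.63 [333.9 260.2] 312 352 246 281
tray 0.46 [207.1 212.2] 183 233 183 236
tray_handle 0.94 [333.5 260.2] 312 353 246 281
tray_handle 0.89 [276.5 177.9] 256 291 165 194
tray_handle 0.83 [144.1 208. ] 110 165 191 226
slot_seat 0.95 [334.2 262.1] 313 353 246 281
slot_seat 0.65 [271.  181.1] 257 290 166 194
slot_seat 0.58 [143.6 203.2] 110 166 191 226
slot_mouth 0.72 [143.  208.7] 110 165 190 226
slot_mouth 0.64 [331.6 258.7] 312 352 246 281
slot_arm_tip 0.96 [274.2 182.9] 256 291 165 193
slot_arm_tip 0.84 [141.7 207.2] 110 166 190 226
slot_arm_tip 0.58 [331.  262.1] 312 352 246 281
vial_a_mid 0.45 [234.8 268.5] 228 238 263 272
timer_mid 0.85 [403.2 246.7] 390 419 233 263
```

View pics/s1.png

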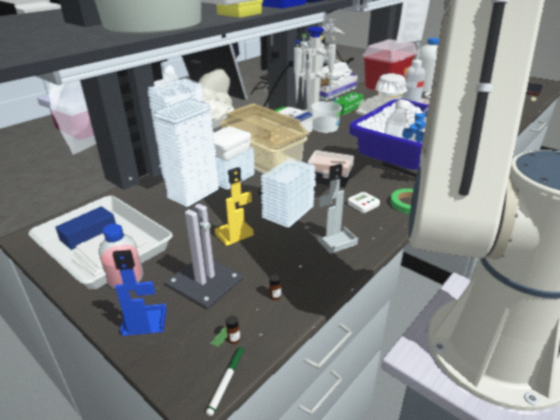

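View pics/t1.png

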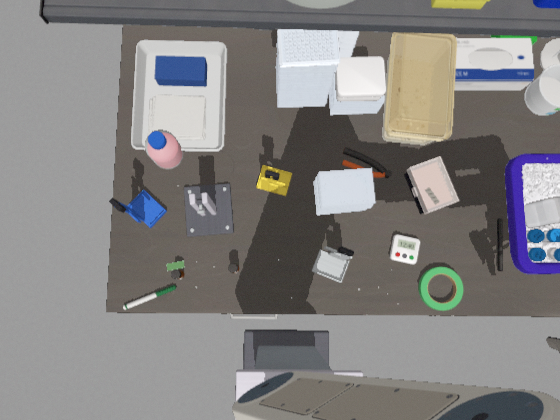

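Scene picture: the steel tray is at about (335,215), the stand at (202,260), and the blue and yellow look-alikes at (130,295) and (235,210). Top picture: tray at (333,262) with its handle at (345,252), stand at (207,208), well plates at (345,190). Next I'll make an enlarged mosaic for keypoints.

```bash
python3 - <<'E'
from h import *
s=cv2.imread('pics/s1.png');t=cv2.imread('pics/t1.png')
def c(im,x,y,w,h,k): return cv2.resize(im[y:y+h,x:x+w],None,fx=k,fy=k,interpolation=cv2.INTER_CUBIC)
a=c(s,310,155,50,100,6);b=c(s,165,200,80,110,5);d=c(t,305,240,60,50,5);e=c(t,175,170,70,70,4)
m=np.zeros((600,800,3),np.uint8)
m[:600,:300]=a; m[:550,300:700]=b[:, :400]
m=m[:600];cv2.imwrite('pics/m1.png',m)
n=np.zeros((300,620,3),np.uint8);n[:250,:300]=d;n[:280,320:600]=e;cv2.imwrite('pics/m2.png',n)
E
```

```text
(no output)
```

View pics/m1.png

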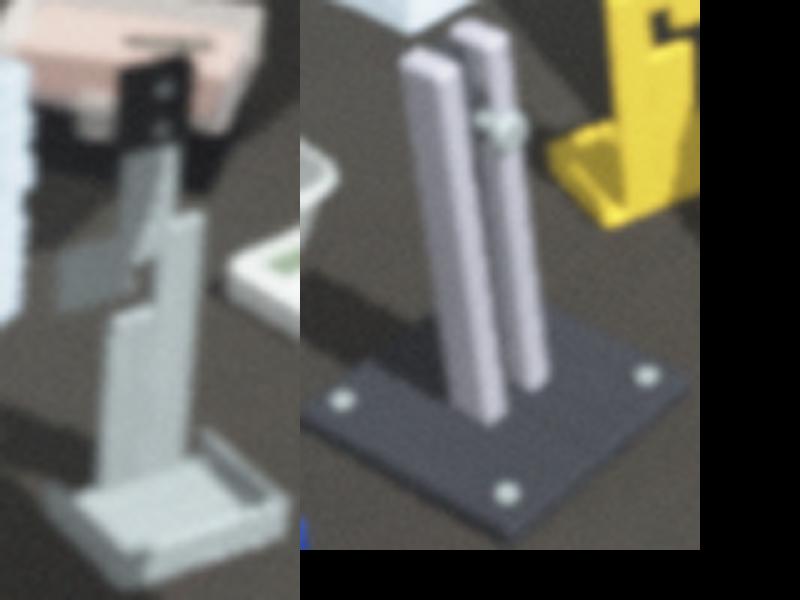

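View pics/m2.png

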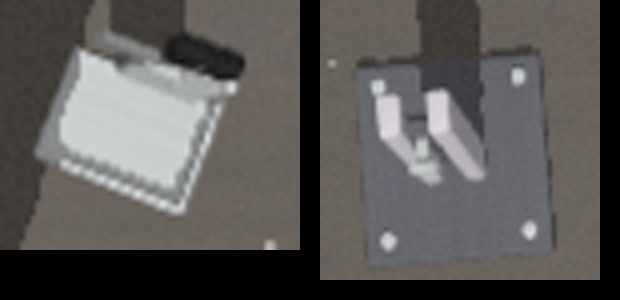

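The crops show the tray's handle, arm and open slot clearly. The pin head is at scene pixel (205.6,226) and near top pixel (200.8,211). Now I'll triangulate these.

```bash
python3 - <<'E'
from h import *
from scipy.optimize import least_squares
s=shot('scene');t=shot('top')
S=lambda x,y:(310+x/6-.4,155+y/6-.4);S2=lambda x,y:(165+(x-300)/5-.4,200+y/5-.4)
T=lambda x,y:(305+x/5-.4,240+y/5-.4);T2=lambda x,y:(175+(x-320)/4-.4,170+y/4-.4)
H=tri([s,t],[S(154,102),T(204,57)]);P=tri([s,t],[S2(503,130),T2(423,165)])
print('handle',H,'pinhead',P)
print('res',proj(s,H)-S(154,102),proj(t,H)-T(204,57),proj(s,P)-S2(503,130),proj(t,P)-T2(423,165))
# stand: foot corners + column tops (origin x0,y0,yaw)
def W(q,l):
    c,d=np.cos(q[2]),np.sin(q[2]);return [q[0]+c*l[0]-d*l[1],q[1]+d*l[0]+c*l[1],l[2]]
def fit(obs,q0):
    def f(q): return np.concatenate([proj(p,W(q,l))-np.array(px) for p,l,px in obs])
    r=least_squares(f,q0,loss='soft_l1');print(np.round(r.x,4),np.degrees(r.x[2]),np.round(r.fun.reshape(-1,2),1).tolist());return r.x
c=[onz(t,T2(*k),.012)[:2] for k in((358,72),(540,55),(553,250),(370,265))]
print('foot',np.round(c,4).tolist(),[np.linalg.norm(c[i]-c[i-1]) for i in range(4)])
fm=np.mean(c,0); v=c[0]+c[3]-c[1]-c[2]; print('foot mid',fm,'yaw',np.degrees(np.arctan2(-v[0],v[1])), )
v=c[0]+c[1]-c[2]-c[3];print(np.degrees(np.arctan2(v[1],v[0])))
# tops: scene front top corners of column: left post back-left.., front right corner of right post
obs=[(s,(0,-.02,.197),S2(511,42)),(s,(0,.02,.197),S2(457,75)),(s,(.024,.02,.197),S2(402,58)),(s,(0,.02,.012),S2(488,425)),(s,(0,-.02,.012),S2(531,392)),
 (t,(.024,.02,.197),T2(377,97)),(t,(.024,-.02,.197),T2(448,91))]
q=fit(obs,[P[0]+.015,P[1],.08])
print('pinhead in stand', (np.array([[np.cos(q[2]),np.sin(q[2])],[-np.sin(q[2]),np.cos(q[2])]])@(P[:2]-q[:2])))
# pin height with known stand: head front x=-.017
h=least_squares(lambda z:proj(s,W(q,(-.014,0,z[0])))-S2(503,130),[.17]);print('pin z scene',h.x,h.fun)
# tray
o=[(s,(-.0575,.04,0),S(130,588)),(s,(-.0575,-.04,0),S(283,535)),(s,(-.0575,-.04,.018),S(290,492)),(t,(-.0575,-.04,.018),T(183,212)),(t,(-.0575,.04,0),T(38,155)),
 (s,(0,0,.187),S(154,102)),(t,(0,0,.187),T(204,57)),(s,(0,.04,.102),S(62,308))]
fit(o,[H[0],H[1],-.37])
print([manip.observe()[k] for k in('ee_pos',)])
for nm in('vial_a_mid',):
    for p in(t,):print([ (r['p'],onz(p,r['pixel'],.05)) for r in manip.trace(nm,p)])
E
```

```text
handle [ 0.43879192 -0.0856686   0.18923411] pinhead [0.52586941 0.23749594 0.16829717]
res [0.33594054 0.00404349] [-0.20219314 -0.29202532] [0.42626638 0.04929657] [-0.2672279  -0.27272767]
foot [[0.6081, 0.303], [0.6214, 0.186], [0.4942, 0.1744], [0.4829, 0.2907]] [np.float64(0.1257411059777656), np.float64(0.1177828746557256), np.float64(0.1276461472683731), np.float64(0.11681311489589247)]
foot mid [0.55165727 0.23852937] yaw 6.021905259909812
5.393692795998484
[0.5374 0.2376 0.0851] 4.873981140917795 [[0.6, -0.8], [-3.0, 1.6], [-0.5, 1.0], [0.7, 2.0], [4.8, -1.4], [-0.2, -0.6], [0.4, -0.3]]
pinhead in stand [-0.01153186  0.00092611]
pin z scene [0.16937408] [ 1.58562164 -0.1924791 ]
[ 0.4399 -0.0877 -0.3498] -20.041587220744898 [[-0.4, 1.0], [0.7, 0.0], [0.2, 1.4], [0.9, -0.7], [-0.3, -0.3], [0.4, 0.4], [0.5, -0.7], [-0.2, 1.3]]
[array([ 0.27513279, -0.56117597,  0.22556766])]
[(0.66, array([0.40219187, 0.16423359, 0.05      ])), (0.57, array([ 0.42409721, -0.07450908,  0.05      ]))]
```

```bash
cat >> h.py <<'E'
def tool(dx,dy,dz):
    from scipy.spatial.transform import Rotation as Ro
    q=manip.observe()['eef_rot'];return Ro.from_quat(np.r_[q[1:],q[0]]).inv().apply([dx,dy,dz])/.03
def rep():
    o=manip.observe();q=o['eef_rot'];M=__import__('scipy.spatial.transform',fromlist=['x']).Rotation.from_quat(np.r_[q[1:],q[0]]).as_matrix()
    print('t',round(o['clock'],2),'pos',np.round(o['ee_pos'],4),'xdir',round(np.degrees(np.arctan2(M[1,0],M[0,0])),2),'tilt',np.round(M[:2,2],3),'F',np.round(o['contact_force'],1),'w',round(o['width']*92,1),'g',round(o['finger_force'],1));return o
E
python3 -m handwheel '{"offset":[[0,0,-0.31],[0,0,-0.31],[0,0,-0.31],[0,0,-0.31],[0,0,-0.31],[0,0,-0.31],[0,0,-0.31],[0.9,0,0],[0.9,0,0],[0.9,0,0],[0.9,0,0],[0.9,0,0],[0.9,0,0],[0.9,0,0],[0.9,0,0],[0.9,0,0],[0.9,0,0],[0.9,0,0],[0.9,0,0],[0.9,0,0]],"yaw":[-0.0523,-0.0523,-0.0523,-0.0523,-0.0523,-0.0523,-0.0523,0,0,0,0,0,0,0,0,0,0,0,0,0],"jaw":[-1,-1,-1,-1,-1,-1,-1,-1,-1,-1,-1,-1,-1,-1,-1,-1,-1,-1,-1,-1]}'
python3 - <<'E'
from h import *
rep();e=manip.observe()['ee_pos'];print(tool(*(np.array([.4395,-.087,.29])-e)))
E
```

```text
clock: 2.72
ee_pos: [0.3951, -0.23, 0.2909]
eef_rot: [0.0, 0.819, 0.574, 0.0]
contact_force: [1.3, 1.2, 0.4]
width: 0.998
finger_force: 0.0
t 2.72 pos [ 0.3951 -0.23    0.2909] xdir 70.04 tilt [ 0. -0.] F [1.3 1.2 0.4] w 91.8 g 0.0
[ 4.98621565 -0.23660207  0.02943139]
```

```bash
python3 -m handwheel '{"offset":[[0.8,-0.04,0],[0.8,-0.04,0],[0.8,-0.04,0],[0.8,-0.04,0],[0.8,-0.04,0],[0.6,-0.04,0],[0.4,0,0],[0,0,0]],"yaw":[0,0,0,0,0,0,0,0],"jaw":[-1,-1,-1,-1,-1,-1,-1,-1]}' >/dev/null
python3 - <<'E'
from h import *
rep();s=shot('scene','s2.png');t=shot('top','t2.png')
a=cv2.imread('pics/s2.png')[120:270,270:410];b=cv2.imread('pics/t2.png')[180:300,290:410]
m=np.zeros((600,800,3),np.uint8);r=cv2.resize(a,None,fx=3,fy=3,interpolation=2);m[:450,:420]=r;r=cv2.resize(b,None,fx=3,fy=3,interpolation=2);m[:360,430:790]=r;cv2.imwrite('pics/m3.png',m)
# yellow: handle dark
print('yellow handle', onz(t,(273,175),.187),'base', onz(t,(290,190),.018),onz(t,(257,187),.018))
E
```

```text
t 3.38 pos [ 0.4399 -0.0861  0.2908] xdir 70.16 tilt [0.001 0.001] F [-0.3 -0.1 -0.6] w 92.2 g 0.0
yellow handle [0.60613381 0.07525737 0.187     ] base [0.60539681 0.02901382 0.018     ] [0.61179291 0.1145615  0.018     ]
```

View pics/m3.png

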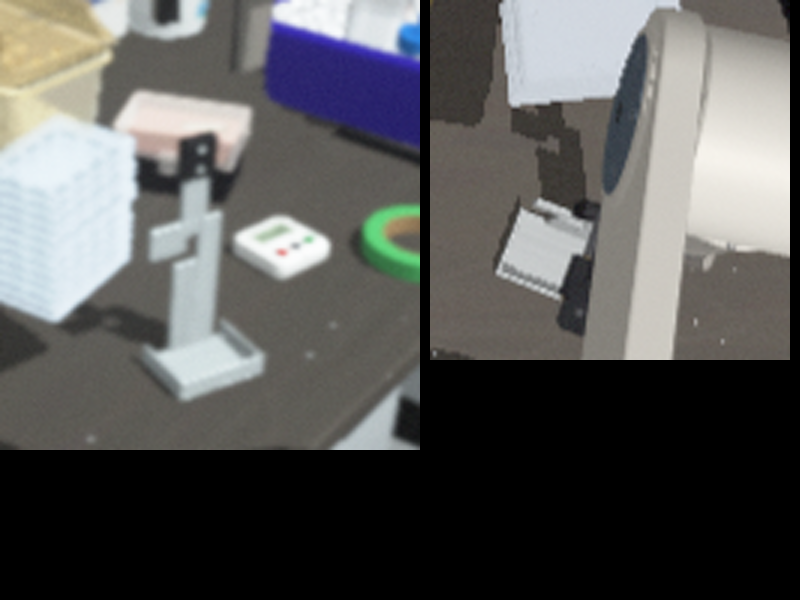

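The top view shows the arm over the tray. The scene crop shows the tray unmoved with its handle at about (335,172), but no gripper, so I'll check where the gripper should project.

```bash
python3 - <<'E'
from h import *
rep();s=shot('scene','s3.png');e=manip.observe()['ee_pos']
print(proj(s,e),proj(s,e+[0,0,.08]),proj(s,[.4395,-.087,.188]))
E
```

```text
t 3.48 pos [ 0.4393 -0.0877  0.2907] xdir 70.13 tilt [-0. -0.] F [-0.1  0.5 -0.4] w 92.0 g 0.0
[338.97169458 130.3181311 ] [341.49373888  94.63765289] [335.64982344 171.77542411]
```

View pics/s3.png

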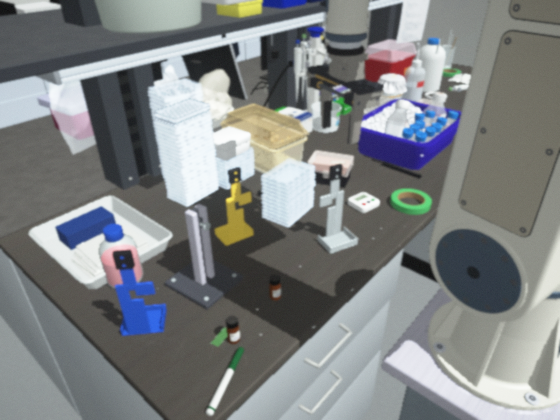

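The view shows the two fingers at (318,125) and (352,125), straddling the handle at (335,172). Now I'll descend and grip.

```bash
python3 -m handwheel '{"offset":[[0,0,0.5],[0,0,0.5],[0,0,0.5],[0,0,0.5],[0,0,0.5],[0,0,0.5],[0,0,0.4],[0,0,0.2],[0,0,0],[0,0,0],[0,0,0],[0,0,0],[0,0,0],[0,0,0],[0,0,0],[0,0,0],[0,0,0],[0,0,0],[0,0,0],[0,0,0]],"yaw":[0,0,0,0,0,0,0,0,0,0,0,0,0,0,0,0,0,0,0,0],"jaw":[-1,-1,-1,-1,-1,-1,-1,-1,-1,0.7,0.7,0.7,0.7,1,1,1,1,1,1,1]}' 25
python3 -c "
from h import *
rep()"
```

```text
clock: 5.2
ee_pos: [0.4393, -0.0878, 0.1827]
eef_rot: [-0.0, 0.819, 0.574, -0.0]
contact_force: [0.3, 0.6, 0.3]
width: 0.227
finger_force: 0.0
t 5.2 pos [ 0.4393 -0.0878  0.1827] xdir 70.05 tilt [-0. -0.] F [0.3 0.6 0.3] w 20.9 g 0.0
```

```bash
python3 -m handwheel '{"offset":[[0,0,0],[0,0,0],[0,0,0],[0,0,0],[0,0,0],[0,0,0]],"yaw":[0,0,0,0,0,0],"jaw":[1,1,1,1,1,1]}' 30 >/dev/null
python3 -c "
from h import *
rep()"
```

```text
t 5.7 pos [ 0.4392 -0.0878  0.1827] xdir 70.05 tilt [-0. -0.] F [-0.3 -0.1  0.7] w 11.8 g 30.0
```

```bash
python3 -m handwheel '{"offset":[[0,0,-0.3],[0,0,-0.5],[0,0,-0.6],[0,0,-0.6],[0,0,-0.6],[0,0,-0.6],[0.4,0.1,0],[0.7,0.16,0],[0.8,0.18,0],[0.8,0.18,0],[0.8,0.18,0],[0.8,0.18,0],[0.8,0.18,0],[0.8,0.18,0],[0.8,0.18,0],[0.7,0.16,0],[0.5,0.1,0],[0.28,0.05,0],[0,0,0],[0,0,0]],"yaw":[0,0,-0.0526,-0.0526,-0.0526,-0.0526,0,0,0,0,0,0,0,0,0,0,0,0,0,0],"jaw":[1,1,1,1,1,1,1,1,1,1,1,1,1,1,1,1,1,1,1,1]}' >/dev/null
python3 - <<'E'
from h import *
rep();s=shot('scene','s4.png');t=shot('top','t4.png')
a=cv2.imread('pics/s4.png')[150:310,150:290];b=cv2.imread('pics/t4.png')[150:270,170:290]
m=np.zeros((600,800,3),np.uint8);m[:560,:490]=cv2.resize(a,None,fx=3.5,fy=3.5,interpolation=2);m[:300,495:795]=cv2.resize(b,None,fx=2.5,fy=2.5,interpolation=2);cv2.imwrite('pics/m4.png',m)
E
```

```text
t 7.37 pos [0.4711 0.1614 0.2788] xdir 95.35 tilt [-0. -0.] F [ 0.  -0.6 -1.5] w 11.7 g 30.0
```

View pics/m4.png

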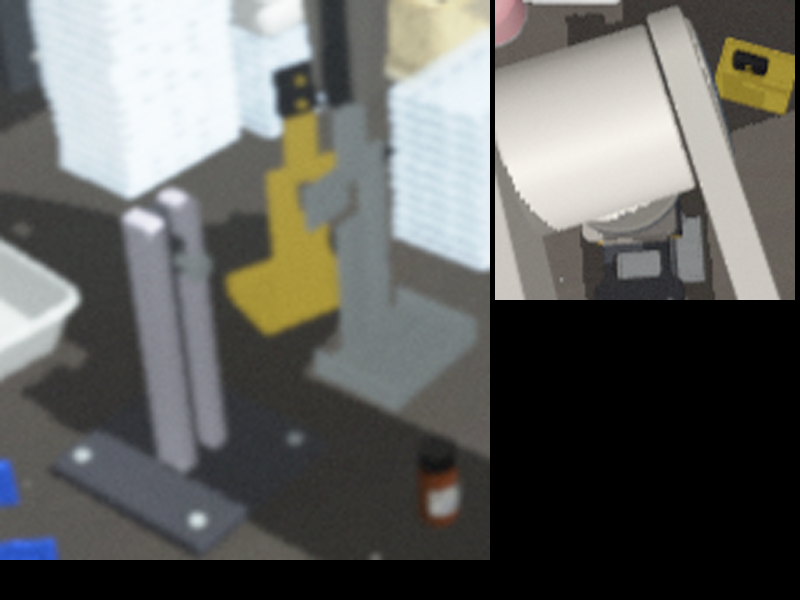

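The held tray hangs straight, to the right of the pin. The pin head is at crop (195,264), scene pixel about (205.4,225). I'll compare the tray corners with their predicted positions and measure the pin relative to the tray.

```bash
cat >> h.py <<'E'
def trayW(l,z0=None):
    o=manip.observe();e=o['ee_pos'];a=np.radians(5.3);c,d=np.cos(a),np.sin(a)
    return np.array([e[0]+c*l[0]-d*l[1],e[1]+d*l[0]+c*l[1],e[2]-.1827+l[2]])
E
python3 - <<'E'
from h import *
s=shot('scene')
C=lambda x,y:np.array((150+x/3.5-.4,150+y/3.5-.4))
for n,l,px in(('frontL',(-.0575,.04,0),(398,407)),('frontR',(-.0575,-.04,0),(476,360)),('backL',(0,.04,0),(315,372)),('tip',(-.0025,.04,.102),(306,230)),('tiptop',(-.0025,.04,.13),(300,185))):
    print(n,np.round(proj(s,trayW(l))-C(*px),1))
print('pin', C(195,264))
for q in((.5374,.2376),(.539,.2382),(.540,.2388)):
  a=np.radians(5.3)
  for z in(.164,.169,.174): print(q,z,proj(s,[q[0]-.014*np.cos(a),q[1]-.014*np.sin(a),z]))
E
```

```text
frontL [-0.   1.7]
frontR [ 0.7 -5. ]
backL [1.7 1.1]
tip [2.3 1.2]
tiptop [3.2 1.8]
pin [205.31428571 225.02857143]
(0.5374, 0.2376) 0.164 [207.08293737 227.59379442]
(0.5374, 0.2376) 0.169 [206.83539315 225.55372837]
(0.5374, 0.2376) 0.174 [206.58629263 223.5008365 ]
(0.539, 0.2382) 0.164 [206.3310324  227.42426497]
(0.539, 0.2382) 0.169 [206.08128556 225.38492169]
(0.539, 0.2382) 0.174 [205.82996953 223.33276504]
(0.54, 0.2388) 0.164 [205.77579861 227.36766451]
(0.54, 0.2388) 0.169 [205.5243689  225.32859786]
(0.54, 0.2388) 0.174 [205.27135979 223.27672243]
```

```bash
python3 -m handwheel '{"offset":[[0.4,0,0.15],[0.4,0,0.15],[0.4,0,0.14],[0,0.4,0],[0,0.4,0],[0,0.4,0],[0,0.3,0],[0,0,0],[0,0,0],[0,0,0]],"yaw":[0,0,0,0,0,0,0,0,0,0],"jaw":[1,1,1,1,1,1,1,1,1,1]}' >/dev/null
python3 - <<'E'
from h import *
rep();s=shot('scene','s5.png')
a=cv2.imread('pics/s5.png')[160:300,160:280]
cv2.imwrite('pics/m5.png',cv2.resize(a,None,fx=4,fy=4,interpolation=2));rep()
E
```

```text
t 8.35 pos [0.5126 0.2013 0.2653] xdir 95.26 tilt [-0.001 -0.   ] F [-0.9  0.2 -2.2] w 11.7 g 30.0
t 8.4 pos [0.5125 0.2013 0.2654] xdir 95.27 tilt [-0.001 -0.   ] F [-0.2  0.9 -1.3] w 11.9 g 30.0
```

View pics/m5.png

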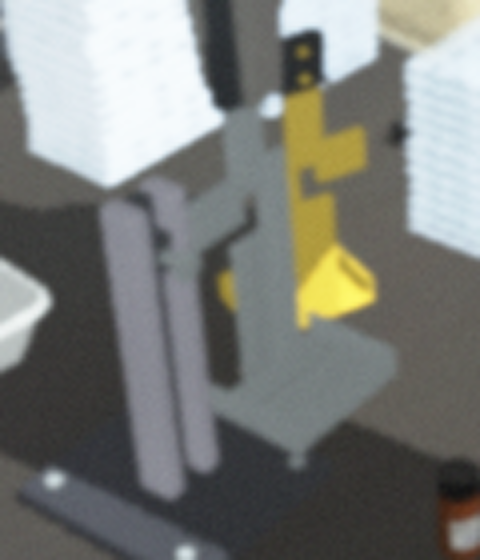

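The tray's arm is just in front of the column and above the pin head, which is at crop (180,258). The yellow look-alike is untouched. Next I'll feel for the column face along +x.

```bash
python3 -m handwheel '{"offset":[[0,0.2,0],[0,0.2,0],[0,0.2,0],[0,0.1,0],[0,0,0],[0,0,0]],"yaw":[0,0,0,0,0,0],"jaw":[1,1,1,1,1,1]}' |sed -n 2,4p
for i in 1 2 ; do python3 -m handwheel '{"offset":[[0,0.03,0],[0,0,0],[0,0,0]],"yaw":[0,0,0],"jaw":[1,1,1]}' |sed -n '2p;4p';done
```

```text
ee_pos: [0.5338, 0.2035, 0.2653]
eef_rot: [-0.0, 0.674, 0.739, -0.0]
contact_force: [0.0, 0.5, -2.0]
ee_pos: [0.5345, 0.2036, 0.2655]
contact_force: [0.1, 0.4, -1.6]
ee_pos: [0.5355, 0.2037, 0.2655]
contact_force: [-0.7, 0.2, -2.3]
```

```bash

for i in 1 2 3 4; do python3 -m handwheel '{"offset":[[0,0.03,0],[0,0,0],[0,0,0]],"yaw":[0,0,0],"jaw":[1,1,1]}' |sed -n '2p;4p';done
```

```text
ee_pos: [0.5364, 0.2038, 0.2655]
contact_force: [-0.0, 0.6, -1.4]
ee_pos: [0.5373, 0.2039, 0.2655]
contact_force: [0.3, 0.4, -1.3]
ee_pos: [0.5382, 0.204, 0.2655]
contact_force: [-0.8, -0.1, -2.3]
ee_pos: [0.5391, 0.204, 0.2655]
contact_force: [-0.1, 0.4, -2.2]
```

```bash

for i in 1 2 3; do python3 -m handwheel '{"offset":[[0,0.03,0],[0,0,0],[0,0,0]],"yaw":[0,0,0],"jaw":[1,1,1]}' |sed -n '2p;4p';done
```

```text
ee_pos: [0.5401, 0.2041, 0.2655]
contact_force: [0.7, -0.6, -1.7]
ee_pos: [0.5405, 0.2042, 0.2654]
contact_force: [-1.9, 0.3, -1.4]
ee_pos: [0.5408, 0.2041, 0.2652]
contact_force: [-5.5, -0.9, 0.9]
```

```bash
python3 -m handwheel '{"offset":[[0,-0.15,0],[0,0,0],[0,0,0.1],[0,0,0.1],[0,0,0],[0,0,0]],"yaw":[0,0,0,0,0,0],"jaw":[1,1,1,1,1,1]}' |sed -n '2p;4p'
for i in 1 2 3; do python3 -m handwheel '{"offset":[[0,0,0.03],[0,0,0],[0,0,0]],"yaw":[0,0,0],"jaw":[1,1,1]}' |sed -n '2p;4p';done
```

```text
ee_pos: [0.5374, 0.2038, 0.2592]
contact_force: [-0.4, 0.1, -1.7]
ee_pos: [0.5374, 0.2039, 0.2586]
contact_force: [0.2, 0.2, -0.5]
ee_pos: [0.5373, 0.2039, 0.2577]
contact_force: [0.6, -0.1, -1.6]
ee_pos: [0.5373, 0.2039, 0.2567]
contact_force: [0.5, -0.4, -1.7]
```

```bash

for i in 1 2 3; do python3 -m handwheel '{"offset":[[0,0,0.03],[0,0,0],[0,0,0]],"yaw":[0,0,0],"jaw":[1,1,1]}' |sed -n '2p;4p';done
```

```text
ee_pos: [0.5373, 0.2039, 0.2558]
contact_force: [0.8, -0.4, -1.3]
ee_pos: [0.5373, 0.2039, 0.2549]
contact_force: [0.1, 0.4, -2.4]
ee_pos: [0.5373, 0.2039, 0.254]
contact_force: [0.6, 0.1, -1.8]
```

```bash

for i in 1 2 3; do python3 -m handwheel '{"offset":[[0,0,0.03],[0,0,0],[0,0,0]],"yaw":[0,0,0],"jaw":[1,1,1]}' |sed -n '2p;4p';done
```

```text
ee_pos: [0.5373, 0.2039, 0.2531]
contact_force: [0.0, -0.1, -1.4]
ee_pos: [0.5373, 0.2039, 0.2522]
contact_force: [-0.0, 0.1, -1.1]
ee_pos: [0.5373, 0.2039, 0.2513]
contact_force: [-0.2, -0.5, -2.0]
```

```bash

for i in 1 2; do python3 -m handwheel '{"offset":[[0,0,0.03],[0,0,0],[0,0,0]],"yaw":[0,0,0],"jaw":[1,1,1]}' |sed -n '2p;4p';done
python3 - <<'E'
from h import *
rep();s=shot('scene','s6.png')
a=cv2.imread('pics/s6.png')[190:260,180:260]
cv2.imwrite('pics/m6.png',cv2.resize(a,None,fx=8,fy=8,interpolation=2))
for y in(.016,.04): print((proj(s,trayW((-.0025,y,.102)))-[180,190])*8)
E
```

```text
ee_pos: [0.5373, 0.2039, 0.2504]
contact_force: [0.1, 0.4, -2.4]
ee_pos: [0.5374, 0.2039, 0.2498]
contact_force: [-0.4, -0.2, -0.3]
t 14.4 pos [0.5374 0.2039 0.2498] xdir 95.29 tilt [0. 0.] F [-0.4 -0.2 -0.3] w 12.0 g 30.0
[238.98805072 240.88780595]
[172.23007761 285.1794029 ]
```

View pics/m6.png

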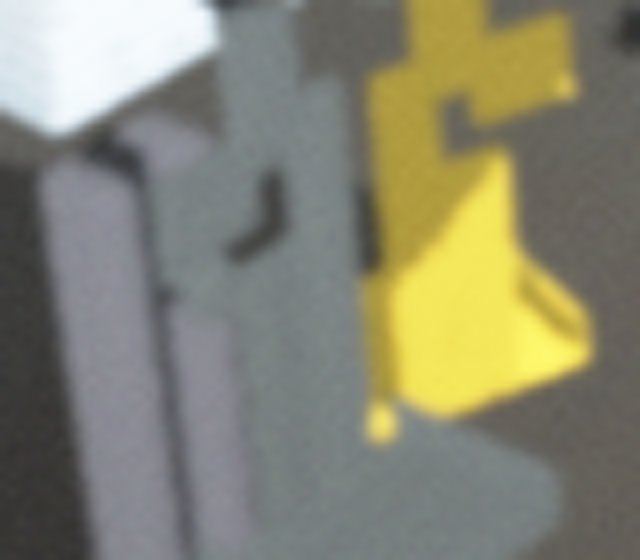

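The arm overlies the column in front of the groove, with the head just below at about (200,280). The channel is visible from (230,255) up to the notch at (275,190). The last step looks like first contact, so I'll confirm it.

```bash

for i in 1 2; do python3 -m handwheel '{"offset":[[0,0,0.025],[0,0,0],[0,0,0]],"yaw":[0,0,0],"jaw":[1,1,1]}' |sed -n '2p;4p';done; python3 -c "
from h import *
print(rep()['wrist_torque'])"
```

```text
ee_pos: [0.5375, 0.2039, 0.2495]
contact_force: [-1.4, -1.1, 5.6]
ee_pos: [0.5376, 0.2039, 0.2492]
contact_force: [-1.9, -2.2, 10.1]
t 14.95 pos [0.5376 0.2039 0.2492] xdir 95.3 tilt [0.001 0.   ] F [-1.9 -2.2 10.1] w 11.6 g 30.0
[-0.21068454  0.55032451  0.06749423]
```

```bash
python3 -m handwheel '{"offset":[[0,0,-0.11],[0,0,0],[0,0,0]],"yaw":[0,0,0],"jaw":[1,1,1]}' |sed -n '2p;4p'
for i in 1 2 3 4; do python3 -m handwheel '{"offset":[[0.1,0,0],[0.1,0,0],[0,0,0]],"yaw":[0,0,0],"jaw":[1,1,1]}' |sed -n '2p;4p';done
```

```text
ee_pos: [0.5372, 0.2039, 0.2511]
contact_force: [-0.6, -0.1, -2.7]
ee_pos: [0.5366, 0.2104, 0.2511]
contact_force: [-0.0, 0.4, -2.8]
ee_pos: [0.5361, 0.2164, 0.2513]
contact_force: [0.1, 0.3, -1.9]
ee_pos: [0.5356, 0.2224, 0.2514]
contact_force: [-0.8, -0.3, -1.8]
ee_pos: [0.5351, 0.2283, 0.2514]
contact_force: [0.2, -1.0, -2.3]
```

```bash

for i in 1 2 3 4; do python3 -m handwheel '{"offset":[[0.04,0,0],[0,0,0],[0,0,0]],"yaw":[0,0,0],"jaw":[1,1,1]}' |sed -n '2p;4p';done
```

```text
ee_pos: [0.535, 0.229, 0.2514]
contact_force: [0.3, -0.4, -1.8]
ee_pos: [0.5349, 0.2301, 0.2514]
contact_force: [-0.3, -0.4, -2.3]
ee_pos: [0.5348, 0.2314, 0.2514]
contact_force: [-0.6, 0.5, -1.6]
ee_pos: [0.5347, 0.2326, 0.2514]
contact_force: [-0.3, 0.0, -2.2]
```

```bash

for i in 1 2 3 4; do python3 -m handwheel '{"offset":[[0.04,0,0],[0,0,0],[0,0,0]],"yaw":[0,0,0],"jaw":[1,1,1]}' |sed -n '2p;4p';done
```

```text
ee_pos: [0.5345, 0.2338, 0.2514]
contact_force: [0.1, 0.1, -1.7]
ee_pos: [0.5344, 0.235, 0.2514]
contact_force: [-0.4, 0.1, -0.7]
ee_pos: [0.5343, 0.2362, 0.2514]
contact_force: [-0.2, -0.3, -2.5]
ee_pos: [0.5342, 0.2374, 0.2514]
contact_force: [-0.5, 0.2, -2.4]
```

```bash

for i in 1 2 3; do python3 -m handwheel '{"offset":[[0.03,0,0],[0,0,0],[0,0,0]],"yaw":[0,0,0],"jaw":[1,1,1]}' |sed -n '2p;4p';done
```

```text
ee_pos: [0.5342, 0.2379, 0.2514]
contact_force: [-0.7, -1.8, -2.4]
ee_pos: [0.5341, 0.2386, 0.2513]
contact_force: [0.8, -4.1, -1.0]
ee_pos: [0.5339, 0.2398, 0.2513]
contact_force: [1.0, -5.4, -2.3]
```

```bash
python3 -m handwheel '{"offset":[[-0.11,0,0],[0,0,0],[0,0,0],[0,0,0.1],[0,0,0],[0,0,0]],"yaw":[0,0,0,0,0,0],"jaw":[1,1,1,1,1,1]}' |sed -n '2p;4p'
for i in 1 2 3; do python3 -m handwheel '{"offset":[[0,0,0.1],[0,0,0],[0,0,0]],"yaw":[0,0,0],"jaw":[1,1,1]}' |sed -n '2p;4p';done
```

```text
ee_pos: [0.5341, 0.2369, 0.2481]
contact_force: [-0.3, -0.9, -3.0]
ee_pos: [0.5342, 0.2367, 0.2451]
contact_force: [-0.1, -0.6, -2.7]
ee_pos: [0.5341, 0.2367, 0.2422]
contact_force: [0.8, 0.1, -2.6]
ee_pos: [0.5342, 0.2367, 0.2392]
contact_force: [-1.0, 0.7, -2.7]
```

Passed the ceiling level of 0.2498, so the pin is in the notch. I'll keep going in small steps.

```bash

for i in 1 2 3 4; do python3 -m handwheel '{"offset":[[0,0,0.03],[0,0,0],[0,0,0]],"yaw":[0,0,0],"jaw":[1,1,1]}' |sed -n '2p;4p';done
```

```text
ee_pos: [0.5343, 0.2367, 0.2385]
contact_force: [0.2, 0.0, -2.9]
ee_pos: [0.5342, 0.2367, 0.2375]
contact_force: [-0.0, -1.0, -2.4]
ee_pos: [0.5342, 0.2367, 0.2366]
contact_force: [0.4, 0.5, -2.2]
ee_pos: [0.5343, 0.2368, 0.2359]
contact_force: [0.4, 0.4, -2.0]
```

```bash

for i in 1 2; do python3 -m handwheel '{"offset":[[0,0,0.03],[0,0,0],[0,0,0]],"yaw":[0,0,0],"jaw":[1,1,1]}' |sed -n '2p;4p';done
```

```text
ee_pos: [0.5344, 0.2368, 0.2355]
contact_force: [-1.4, -1.1, 4.9]
ee_pos: [0.5345, 0.2369, 0.2353]
contact_force: [-2.9, -0.3, 11.0]
```

```bash
python3 -m handwheel '{"offset":[[0,0,-0.04],[0,0,0],[0,0,0],[0,0,0]],"yaw":[0,0,0,0],"jaw":[1,1,1,1]}' 4|sed -n '2p;4,6p'
python3 -m handwheel '{"offset":[[0,0,0],[0,0,0],[0,0,0],[0,0,0],[0,0,0],[0,0,0],[0,0,0],[0,0,0]],"yaw":[0,0,0,0,0,0,0,0],"jaw":[0.6,0.5,0.3,0.3,0.3,0.3,0.3,0.3]}' |sed -n '2p;4,6p'
python3 - <<'E'
from h import *
s=shot('scene','s7.png')
a=cv2.imread('pics/s7.png')[140:300,150:290]
cv2.imwrite('pics/m7.png',cv2.resize(a,None,fx=3.7,fy=3.7,interpolation=2))
E
```

```text
ee_pos: [0.5345, 0.2369, 0.2354]
contact_force: [0.1, 0.4, 4.7]
width: 0.133
finger_force: 4.0
ee_pos: [0.5342, 0.2367, 0.2351]
contact_force: [1.2, 0.6, 1.0]
width: 0.348
finger_force: 0.0
```

View pics/m7.png

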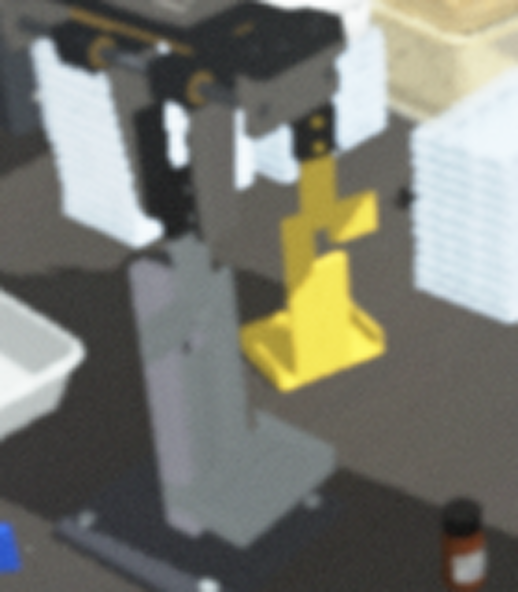

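The tray hangs flat in front of the column, upright, with its tray part outward, and the fingers are clear of the handle. I'll open wider and retreat upward.

```bash
python3 -m handwheel '{"offset":[[0,0,0],[0,0,0],[0,0,0],[0,0,-0.1],[0,0,-0.2],[0,0,-0.4],[0,0,-0.6],[0,0,-0.6],[0,0,-0.6],[0,0,-0.5],[0,0,0],[0,-0.8,0],[0,-0.8,0],[0,-0.8,0],[0,-0.8,0],[0,-0.8,0],[0,-0.8,0],[0,0,0],[0,0,0],[0,0,0]],"yaw":[0,0,0,0,0,0,0,0,0,0,0,0,0,0,0,0,0,0,0,0],"jaw":[0,0,-0.2,-0.2,-0.2,-0.2,-0.2,-0.2,-0.2,-0.2,-0.2,-0.2,-0.2,-0.2,-0.2,-0.2,-0.2,-0.2,-0.2,-0.2]}' |sed -n '1,2p;4,6p'
python3 - <<'E'
from h import *
s=shot('scene','s8.png');t=shot('top','t8.png')
a=cv2.imread('pics/s8.png')[150:310,150:290];b=cv2.imread('pics/t8.png')[160:280,150:260]
m=np.zeros((560,800,3),np.uint8);m[:,:490]=cv2.resize(a,None,fx=3.5,fy=3.5,interpolation=2);m[:324,495:792]=cv2.resize(b,None,fx=2.7,fy=2.7,interpolation=2);cv2.imwrite('pics/m8.png',m)
E
```

```text
clock: 24.42
ee_pos: [0.3914, 0.2236, 0.3254]
contact_force: [0.7, -0.2, 0.2]
width: 0.599
finger_force: 0.0
```

View pics/m8.png

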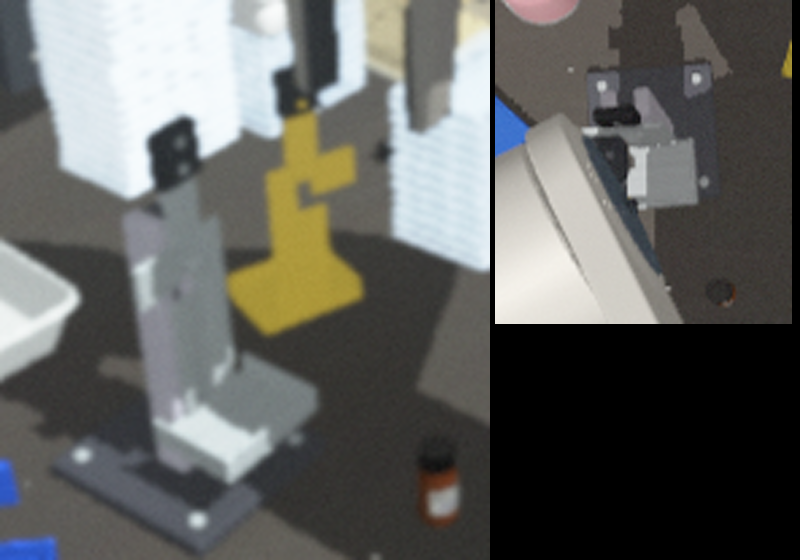

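The tray hangs upright and parallel to the column, facing outwards. The gripper is well clear and the bystanders are untouched.

```bash
python3 -c "
from workcell import manip
print(manip.job_done())"
```

```text
the job is handed in; nothing more can be done
None
```

The steel tray hangs upright on the pin, facing outwards, and the job is handed in at about 24.5 s. The forces I read stayed at or below about 11 N, and I kept clear of the vials, the timer and the look-alikes.

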